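Refit the gas burner's knob on its splined spindle and hold it in

TASK

With the gas still off, test the burner's igniter: press its plunger down to the stop and let it spring back up. Then pick up the loose control knob, turn it until its cross-shaped bore meshes with the four splines of the bare valve spindle, slide it fully home, and press knob and spindle right down against the spring. Finish still holding the knob and keeping it pressed down; leave the other things on the ledge where they are.

Things in the scene. Friction and masses are not known exactly. Their poses are not given: they have to be found in the camera images.
- burner: benchtop gas burner, a steel box fixed to the ledge, 300 mm deep (its x, front towards the robot), 240 mm wide (y), 60 mm high; origin under its centre. Bare control strip along the front; round burner and 4-armed pan support, 30 mm above the box, on the rear two thirds
- igniter_top (a point): centre of the top of the igniter's spring plunger, a black mushroom head 30 mm in diameter on a steel stem, at the right of the burner's control strip (robot's view); pressed straight down. When up, the top is 90 mm above the ledge. x axis: towards the burner's rear
- igniter (a joint): how far the igniter plunger is pressed, m: 0 up, 0.012 at its stop; the spring takes 3 N at the start and 8 N at the stop, and returns it when let go
- spindle_tip (a point): centre of the top of the bare upright brass spindle, 115 mm left of the igniter. Its plan is a cross (four splines) along this point's x and y: bars 22 mm long, 6 mm thick, their top 2 mm stepped in to 19 x 3 mm, round an 11.6 mm core whose pointed nose rises 5 mm above the bars. When up, the tip is 86 mm above the ledge, 26 mm above the burner's top. Its angle varies; turning it takes 1 Nm
- spindle (a joint): how far the spindle is pushed down against its spring, m: 0 up, 0.006 at its stop; takes 5 N at the start and 10 N at the stop; springs back
- knob_grip (a point): centre of the bar grip of the loose control knob (black bar on a steel skirt, 48 mm high, about 90 g), lying underside down on the ledge; z up. The bar is 46 mm long (x), 14 mm wide (y) and 29 mm high, from 14.5 mm below to 14.5 mm above this point, on a round skirt 58 mm in diameter and 19 mm high, its underside 33.5 mm below this point
- knob_mouth (a point): centre of the knob's underside, 33.5 mm below knob_grip, same axes. Here opens a cross-shaped bore for the spindle: slots along the bar (x) and across it (y), each 25 mm long, 9.6 mm wide, 15 mm deep. It fits at any of four quarter turns, within about 0.15 rad; turned wrong, it stops with only the 5 mm nose in. Fully home, the spindle tip touches the bore's roof
- lighter_case: black plastic lighter case, a flat rounded box 90 x 60 x 26 mm lying flat; origin under its centre (leave alone)
- dish: white ceramic dish, round, 180 mm across the rim, 50 mm high; origin under its centre (leave alone)
- skewer_tin: open aluminium skewer tin 260 x 80 x 35 mm with steel skewers in it; origin under its centre (leave alone)
- shaker: steel seasoning shaker, 50 mm diameter, 90 mm high; origin under its centre (leave alone)
- ramekin: small white ceramic ramekin, 72 mm across, 42 mm high; origin under its centre (leave alone)
- sauce: sauce bottle of amber glass, 60 mm diameter, 190 mm high; origin under its centre (leave alone)
- turner: long-handled barbecue turner 300 mm long, lying flat along its x axis (leave alone)
Not all that is in view belongs to the job. What is shaped like the part that bears knob_grip but blue, orange or pink is not meant.

How it is judged:
By the outcome, as a careful person would: the job done as asked, in the order asked, and still so for the second after the job is handed in, while the arm keeps its last pose, push and grip.
It also fails if it takes over 64 s, if anything falls off the work surface, if the arm or the gripper's body presses on something with over 40 N, if the wrist force passes 120 N, or if a joint passes its speed limit or range.

ROBOT

A 7-joint arm with a two-finger parallel gripper is mounted at the origin on the work surface. World frame = base frame: x ahead of the robot, y to its left, z up, the work surface at z = 0. Lengths are in m, angles in rad, forces in N, time in s.
With the tool pointing down it reaches from about 0.425 to 0.925 m from the base axis. Payload 6.8 kg.
Tool frame: the origin (TCP) lies midway between the tips of the shut fingers; the grasp point (between the pads) lies 19 mm behind it; y points along the fingers, z is the direction in which the jaws open and shut, and the axes are right-handed (so a half turn about y gives the same grasp; the last joint's range is limited). The gripper opens to 85 mm and grips with 20 to 120 N. Pads are 22 mm wide; open, the fingers measure 114 mm over their backs; the gripper's body (76 mm by 85 mm) begins 54 mm behind the grasp point. The pads swing forward as they close: fully open they stand 13 mm farther back than shut.
Start: joints at [-1.276, 0.477, 0.022, 1.555, -0.011, 1.109, -0.083], TCP at [0.265, 0.621, 0.231] pointing down, gripper open.
Joint ranges: [-2.96, 2.96], [-0.34, 2.1], [-1.41, 1.46], [0.24, 2.44], [-1.37, 4.51], [0.17, 1.92], [-2.96, 2.96]. Speed limits (rad/s): [2.39, 2.39, 3.14, 3.14, 3.14, 3.14, 3.14].

INTERFACE

Orientations are given as a rotation vector (axis times angle).
In Python, from bench import r gives the robot as it stands.
- The arm moves only by the tool send_rows, never from a script. Its argument "rows" is text: rows parted by semicolons, each of 6 numbers parted by spaces: the shift along the world's x, y, z in m, then the turn, a rotation vector about the world's x, y, z in rad. A call has 1 to 20 rows; each row shifts and turns the commanded pose from where the row before left it; what a row does not reach is not made up. A row lasts 1/10 s, in which the tool goes at most 50 mm and 8.59 degrees, less where a joint would pass 70% of its speed; a pose out of reach is approached as far as the arm can. A call is refused whole if a number of a shift passes 0.05 or a number of a turn 0.15, either way. A call with a gripper value outside its range is refused whole. "grip" is the finger opening in m, from 0 to 0.0854, set as the call begins (left out, the last holds). The fingers move at their own pace and stop on an object; "grip_force" is the grip in N (left out, the last holds). Time passes only in rows, so rows that do not move let the fingers close. It gives the time, the measured TCP pose, the force and the opening at its end, in the units of the state.
- r.get_obs(): the state, without advancing time (a new reading comes with each control period).
- r.grab_frame(name): name is "side" or "top" or "wrist"; returns a dict with "pixels" (384x512x3 uint8, red, green, blue), "intrinsics" (3x3 intrinsics, pixels), "k1" (the pictures are not rectified: a ray, as slopes to the right and down, at radius r is drawn at 1 + k1 r^2 times it, then the intrinsics apply), "position" and "orientation" of the camera in the world. Camera axes: x right, y up, looking along -z (the intrinsics and any distortion apply to the point x, -y, -z); pixel columns grow to the right and rows downward; lengths in m; the calibration is good to about 2 mm. A picture is of the moment at which its call begins. There is no depth.
- r.hand_in(): hands the job in, once; it reports no verdict.
The state is a dict: "clock": time; "joints": joint angles; "qvel": joint speeds; "tau": joint torques, N m; "tcp_pos": TCP position; "orientation": TCP orientation; "contact_force": force on the tool from outside, world axes, zero at the start; "moment": the same for the moment, N m; "grip_width": finger opening in m.
Only numpy, scipy, OpenCV 4.12 (cv2) and the standard library are available. Lean on these libraries where they do the work, as an engineer would, in place of code of your own. Each camera call takes 0.05 s, during which the arm holds its last target.

## Working session

There is one attempt and no reset: what is moved stays moved. The work goes in short steps, Python scripts to look and compute and a tool call to move; the robot and the scene stay as the last step left them, time stands still between calls to the robot, and variables do not carry over. Pictures are saved under pics/ and viewed, and the job is handed in when it is done.

Besides the shell and the picture viewer there is one more tool, called after "Request:" as name(argument=value, ...) on one line, values as JSON. send_rows: Moves the arm, as the interface text tells. Its arguments: {"type":"object","properties":{"rows":{"type":"string"},"grip":{"type":"number"},"grip_force":{"type":"number"}},"required":["rows"]}

```bash
ls; mkdir -p pics; cat > h.py <<'E'
import numpy as np, cv2, pickle
from scipy.spatial.transform import Rotation as R
from bench import r
def rot(o):
    o=np.array(o,float)
    if o.shape==(3,3): return o
    return R.from_rotvec(o).as_matrix() if o.size==3 else R.from_quat(o).as_matrix()
def grab(n,fn):
    f=r.grab_frame(n); cv2.imwrite('pics/'+fn+'.png',np.array(f['pixels'])[:,:,::-1]); pickle.dump(f,open(fn+'.pkl','wb')); return f
def load(fn): return pickle.load(open(fn+'.pkl','rb'))
def ray(f,u,v):
    K=np.array(f['intrinsics']); k1=f['k1']
    p=cv2.undistortPoints(np.array([[[u,v]]],float),K,np.array([k1,0,0,0],float))[0,0]
    d=rot(f['orientation'])@np.array([p[0],-p[1],-1]); return np.array(f['position']),d/np.linalg.norm(d)
def onz(f,u,v,z):
    o,d=ray(f,u,v); return o+d*(z-o[2])/d[2]
def proj(f,P):
    c=rot(f['orientation']).T@(np.array(P)-f['position']); x=c[0]/-c[2]; y=-c[1]/-c[2]
    s=1+f['k1']*(x*x+y*y); q=np.array(f['intrinsics'])@[x*s,y*s,1]; return q[:2]
def two(f,a,g,b):
    o,d=ray(f,*a); p,e=ray(g,*b); s=np.linalg.lstsq(np.c_[d,-e],p-o,rcond=None)[0]
    A=o+d*s[0];B=p+e*s[1]; return (A+B)/2,np.linalg.norm(A-B)
E
python3 - <<'E'
from h import *
for n in ['side','top','wrist']:
    f=grab(n,n+'0'); print(n,f['position'],f['orientation'],f['intrinsics'],f['k1'])
print(r.get_obs())
E
```

```text
pics
side [-0.22039576  0.73622972  1.20571001] [ 0.37102494 -0.86293653 -2.24711782] [[419.08589936   0.         252.50790142]
 [  0.         419.08589936 195.89908092]
 [  0.           0.           1.        ]] -0.04265048247173852
top [ 0.23448309 -0.02297782  1.83713731] [ 0.10585202 -0.10838568 -1.55661911] [[486.31509645   0.         251.94196962]
 [  0.         486.31509645 197.00957672]
 [  0.           0.           1.        ]] -0.17238310562820794
wrist [0.18957999 0.65282187 0.37222615] [-0.28588799 -0.18645228  1.15808411] [[271.02235201   0.         254.62585499]
 [  0.         271.02235201 190.86321589]
 [  0.           0.           1.        ]] -0.04011955831013907
{'clock': 0.15, 'joints': array([-1.27608379,  0.4776044 ,  0.02237278,  1.55621825, -0.01150334,
        1.10928221, -0.08309608]), 'qvel': array([-0.00099976, -0.0026831 ,  0.00036812, -0.00263737, -0.00144449,
       -0.00049385, -0.00101793]), 'tau': array([ 2.44172174e-03, -5.96928728e+01,  1.61012381e+00, -2.81491578e+01,
        1.26474991e-02,  6.60043661e-03, -3.67110822e-07]), 'tcp_pos': array([0.26444759, 0.62055197, 0.23055603]), 'orientation': array([-1.54897859,  0.31617949, -0.3159063 ]), 'contact_force': array([-0.54087096,  0.38498287,  0.39754412]), 'moment': array([0.06863015, 0.00764626, 0.02133195]), 'grip_width': 0.08516025519514167}
```

View pics/side0.png

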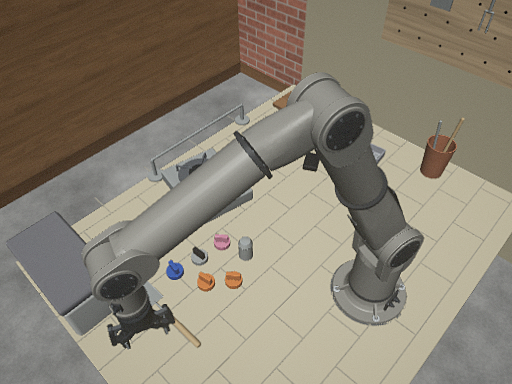

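View pics/top0.png

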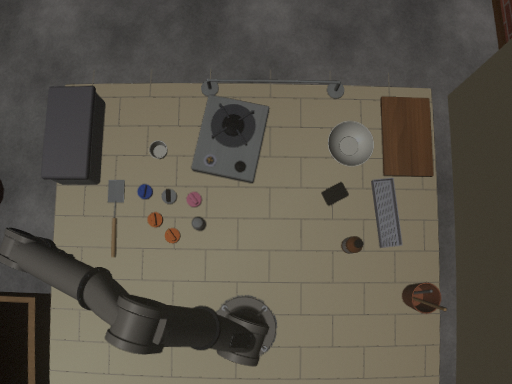

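View pics/wrist0.png

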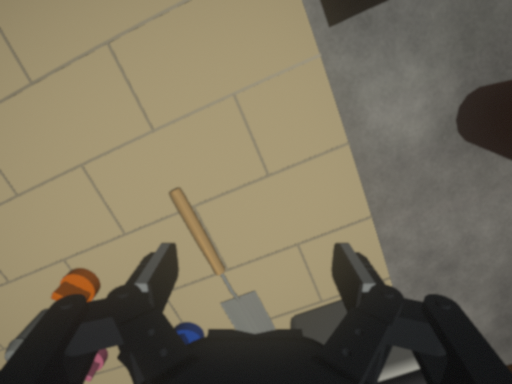

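The black-barred knob is at about (169,196) in the top view and (199,255) in the side view. The igniter is near (240,167) and the spindle near (210,160) in the top view. I'll zoom in on these.

```bash
python3 - <<'E'
from h import *
f=load('top0'); im=cv2.imread('pics/top0.png')
a=cv2.resize(im[140:220,130:260],None,fx=6,fy=6,interpolation=cv2.INTER_CUBIC); a=cv2.convertScaleAbs(a,alpha=1.6);cv2.imwrite('pics/z0.png',a)
im=cv2.imread('pics/side0.png')
a=cv2.resize(im[140:300,150:270],None,fx=4,fy=4,interpolation=cv2.INTER_CUBIC); a=cv2.resize(im[225:300,150:270],None,fx=6,fy=6,interpolation=cv2.INTER_CUBIC);cv2.imwrite('pics/z1.png',a)
print(onz(f,240,167,.09),onz(f,210,160,.086),onz(f,169,196,.048))
E
```

```text
[0.5850376  0.02053273 0.09      ] [0.61093106 0.13150041 0.086     ] [0.48064307 0.28509513 0.048     ]
```

View pics/z0.png

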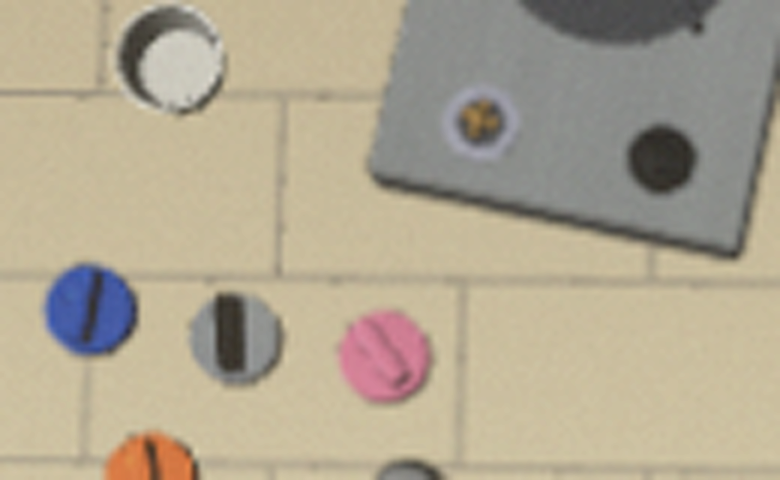

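View pics/z1.png

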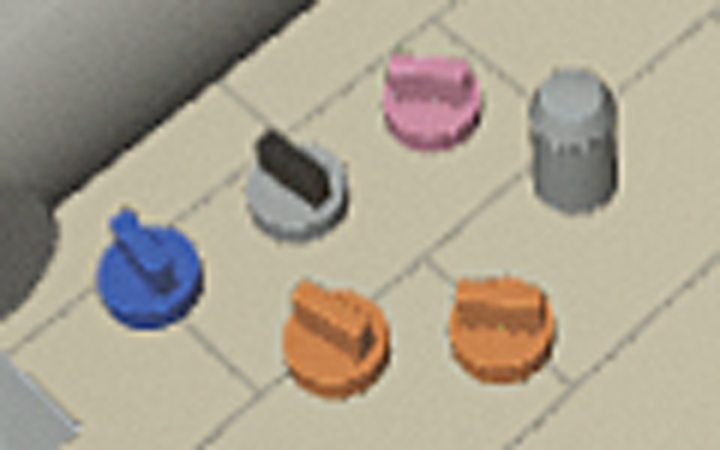

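```bash
cat >> h.py <<'E'
def st():
    o=r.get_obs(); M=rot(o['orientation']); z=M[:,2]; 
    print('t',round(o['clock'],2),'tcp',np.round(o['tcp_pos'],4),'appr',np.round(M[:,1],3),'jaw yaw',round(np.arctan2(z[1],z[0]),4),'F',np.round(o['contact_force'],1),'M',np.round(o['moment'],2),'w',round(o['grip_width'],4),'q',np.round(o['joints'],2)); return o
E
python3 - <<'E'
from h import *
st(); t=load('top0'); s=load('side0')
im=cv2.imread('pics/top0.png').astype(int)
print(onz(t,240.2,166.5,.09),onz(t,210,160.2,.086))
# bar mask
sub=im[185:208,158:182]; m=((sub.max(2)<75)).astype(np.uint8)
ys,xs=np.nonzero(m); print(len(xs))
for n,x,y in zip(*[[0],[0],[0]]): pass
c=cv2.findContours(m,cv2.RETR_EXTERNAL,cv2.CHAIN_APPROX_NONE)[0]; c=max(c,key=cv2.contourArea)
rr=cv2.minAreaRect(c); print(rr); b=cv2.boxPoints(rr)+[158,185]
print([np.round(onz(t,*q,.048),4)[:2] for q in b]); print(onz(t,rr[0][0]+158,rr[0][1]+185,.048))
# top: skirt disc top at z=.019 center from z0 (237,339)
print('skirt',onz(t,130+237/6,140+337/6,.017), 'bar',onz(t,130+229.5/6,140+332/6,.048))
print('pair',two(t,(130+229.5/6,140+332/6),s,(150+293/6,225+165/6)))
E
```

```text
t 0.15 tcp [0.2644 0.6206 0.2306] appr [-0.    -0.001 -1.   ] jaw yaw 1.168 F [-0.5  0.4  0.4] M [0.07 0.01 0.02] w 0.0852 q [-1.28  0.48  0.02  1.56 -0.01  1.11 -0.08]
[0.5869115  0.01982897 0.09      ] [0.6101788  0.13148132 0.086     ]
75
((9.5, 10.5), (13.0, 5.0), 90.0)
[array([0.5069, 0.3011]), array([0.5071, 0.2823]), array([0.4581, 0.2806]), array([0.4579, 0.2994])]
[0.48246165 0.29081611 0.048     ]
skirt [0.48429181 0.28849411 0.017     ] bar [0.48312231 0.28801014 0.048     ]
pair (array([0.48590319, 0.29091509, 0.03851456]), np.float64(0.0037672542348483507))
```

Request:
send_rows(rows="0.02 -0.037 0 0 0 0.05;0.02 -0.037 0 0 0 0.05;0.02 -0.037 0 0 0 0.05;0.02 -0.037 0 0 0 0.05;0.02 -0.037 0 0 0 0.05;0.02 -0.037 0 0 0 0.05;0.02 -0.037 0 0 0 0.05;0.02 -0.037 0 0 0 0.05", grip=0)

```text
clock: 0.95
tcp_pos: [0.425, 0.3233, 0.2312]
orientation: [-1.571, 0.001, -0.0]
contact_force: [0.9, 0.5, 0.1]
grip_width: 0.0003
```

```bash
python3 - <<'E'
from h import *
st(); f=grab('wrist','w1'); print(onz(f,256,192,0),f['position'])
E
```

```text
t 0.95 tcp [0.425  0.3233 0.2312] appr [-0. -0. -1.] jaw yaw 1.5701 F [0.9 0.5 0.1] M [-0.06 -0.08  0.02] w 0.0003 q [-0.81  0.25  0.05  1.9  -0.01  1.    0.82]
[0.46985392 0.3253216  0.        ] [0.3436635  0.32346242 0.37304972]
```

View pics/w1.png

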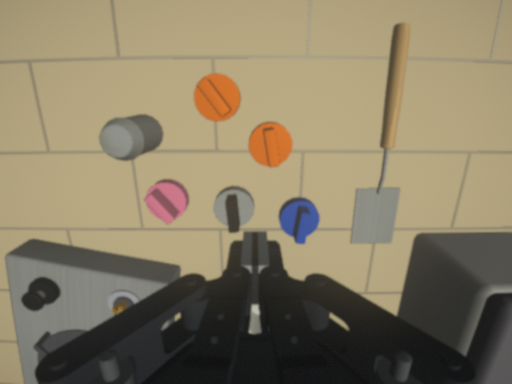

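The wrist view shows the knob at (234,207), the igniter head at about (40,292) and the spindle at about (122,302).

```bash
python3 - <<'E'
from h import *
im=cv2.imread('pics/w1.png')
a=cv2.resize(im[170:250,190:280],None,fx=8,fy=8,interpolation=cv2.INTER_CUBIC);cv2.imwrite('pics/z2.png',a)
E
```

```text
(no output)
```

View pics/z2.png

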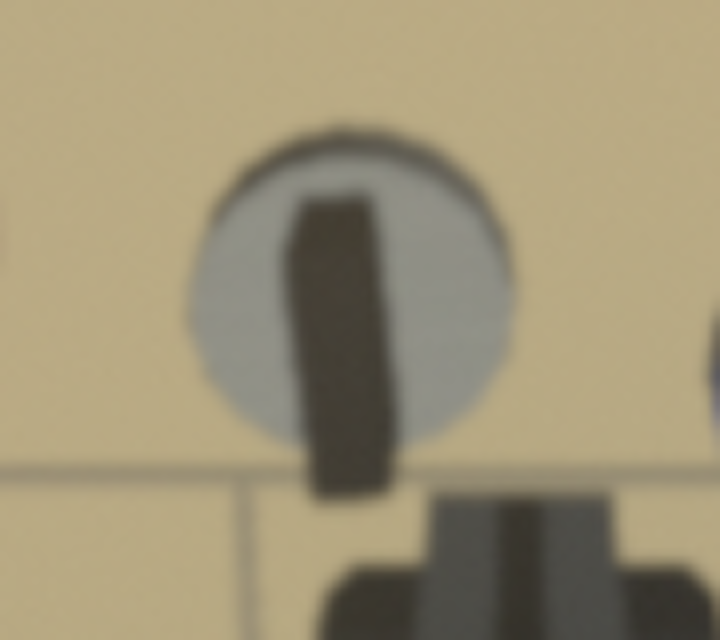

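```bash
python3 - <<'E'
from h import *
f=load('w1'); g=lambda x,y,z:onz(f,190+x/8-.5,170+y/8-.5,z)
A=g(285,255,.048);B=g(312,497,.048);C=g(394,490,.048)
print(A,B,C,np.linalg.norm(A-B),np.linalg.norm(C-B)); d=B-A; print('yaw',np.arctan2(d[1],d[0]),np.arctan2(*(B-C)[:2]))
n=(C-B)/np.linalg.norm(C-B); u=np.array([d[0],d[1],0]);u/=np.linalg.norm(u)
print('centre from far end', (B+C)/2-u*.023)
# skirt top ellipse left/right extents (188,300),(517,290) at .019; far bottom ~ (350,450)
print('skirt', (g(188,305,.019)+g(515,300,.019))/2, g(350,155,.019),g(350,450,.019))
# spindle, igniter
print('ign',onz(f,40,292,.09)) 
im=cv2.imread('pics/w1.png')
a=cv2.resize(im[260:340,0:180],None,fx=4.4,fy=4.4,interpolation=cv2.INTER_CUBIC);cv2.imwrite('pics/z3.png',a)
E
```

```text
[0.46629057 0.28552877 0.048     ] [0.50936612 0.28849771 0.048     ] [0.50806019 0.30219122 0.048     ] 0.043177745138784404 0.013755633407358072
yaw 0.06881526716870916 3.046511753228353
centre from far end [0.48576759 0.29376296 0.048     ]
skirt [0.48615495 0.29349604 0.019     ] [0.45888516 0.2939603  0.019     ] [0.51473524 0.2925249  0.019     ]
ign [0.57734144 0.0428181  0.09      ]
```

View pics/z3.png

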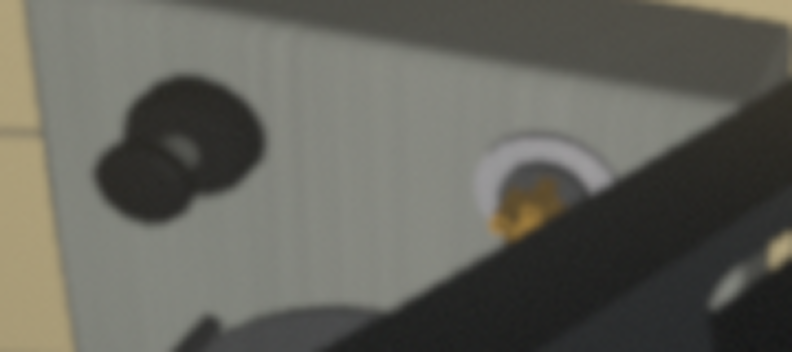

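```bash
python3 - <<'E'
from h import *
f=load('w1'); print(onz(f,33,301,.09), onz(f,32.5,300.5,.088), 'spindle cover')
E
```

```text
[0.59233987 0.02869491 0.09      ] [0.59328972 0.02613818 0.088     ] spindle cover
```

```bash
python3 - <<'E'
from h import *
f=load('w1'); print(proj(f,[.425,.3233,.2312]), [proj(f,[.425-.01,.3233+y,.2312]) for y in (-.01,.01)])
E
```

```text
[254.46071698 245.33039575] [array([237.22093858, 230.12056098]), array([271.68181643, 230.11318444])]
```

Request:
send_rows(rows="0.02 -0.037 -0.005 0 0 0;0.02 -0.037 -0.005 0 0 0;0.02 -0.037 -0.005 0 0 0;0.02 -0.037 -0.005 0 0 0;0.02 -0.037 -0.005 0 0 0;0.02 -0.037 -0.005 0 0 0;0.022 -0.037 -0.005 0 0 0;0.022 -0.037 -0.005 0 0 0;0 0 0 0 0 0")

```text
clock: 1.9
tcp_pos: [0.5903, 0.0217, 0.1906]
orientation: [-1.575, 0.009, -0.01]
contact_force: [-0.9, 0.8, -0.1]
grip_width: -0.0002
```

```bash
python3 - <<'E'
from h import *
st(); f=grab('wrist','w2'); grab('side','s2');grab('top','t2')
E
```

```text
t 1.9 tcp [0.5903 0.0217 0.1906] appr [ 0.    -0.004 -1.   ] jaw yaw 1.5585 F [-0.9  0.8 -0.1] M [-0.01  0.02 -0.02] w -0.0002 q [-0.31  0.38  0.22  1.82 -0.09  0.95  1.5 ]
```

View pics/w2.png

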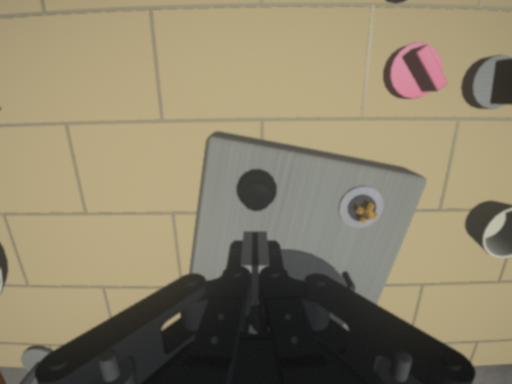

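View pics/s2.png

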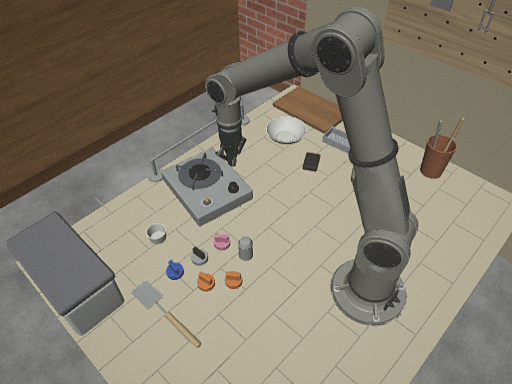

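View pics/t2.png

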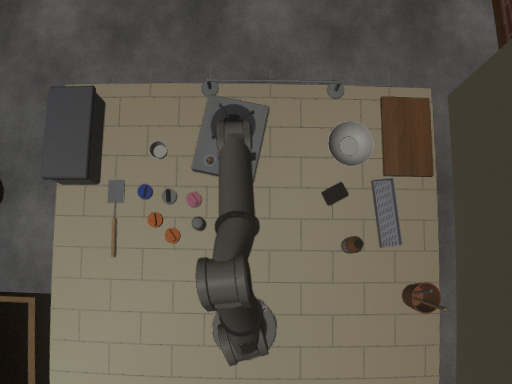

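The burner is now in plain view: igniter head at (257,190) and spindle at (365,209) in the wrist view.

```bash
python3 - <<'E'
from h import *
f=load('w2');im=cv2.imread('pics/w2.png');s=load('s2');si=cv2.imread('pics/s2.png')
a=cv2.resize(im[165:235,230:390],None,fx=5,fy=5,interpolation=cv2.INTER_CUBIC)
b=cv2.resize(im[180:235,335:390],None,fx=10,fy=10,interpolation=cv2.INTER_CUBIC)
cv2.imwrite('pics/z4.png',a);cv2.imwrite('pics/z5.png',b)
c=cv2.resize(si[165:215,180:260],None,fx=8,fy=8,interpolation=cv2.INTER_CUBIC);cv2.imwrite('pics/z6.png',c)
E
```

```text
(no output)
```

View pics/z4.png

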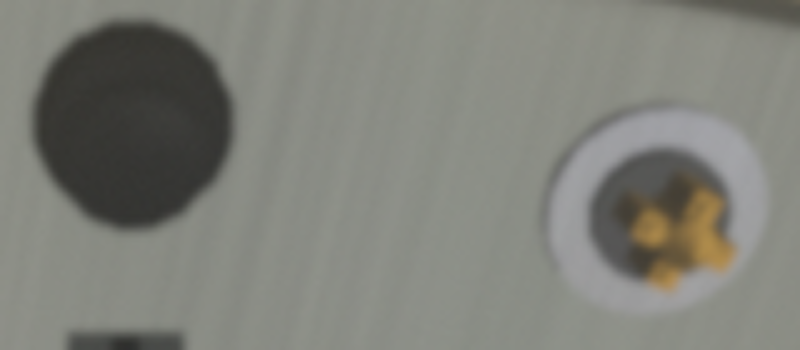

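View pics/z5.png

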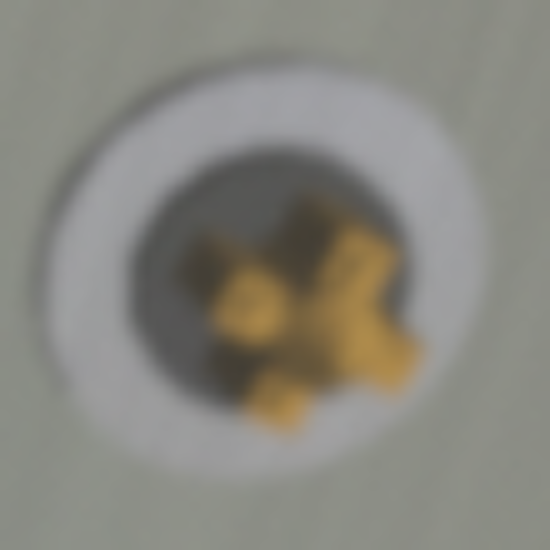

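View pics/z6.png

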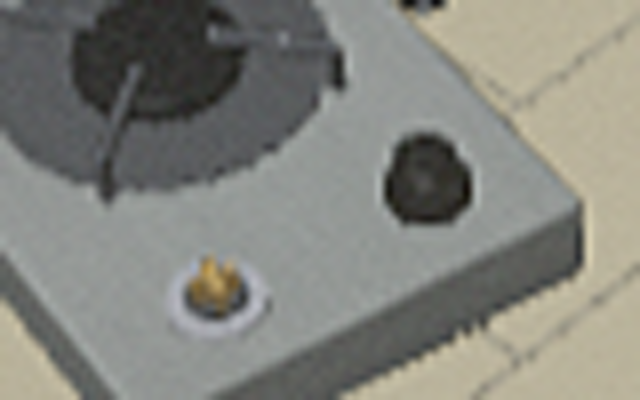

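```bash
python3 - <<'E'
from h import *
f=load('w2'); s=load('s2')
g=lambda x,y,z=.081:onz(f,335+x/10-.45,180+y/10-.45,z)
L,U,Rr,B=g(250,300),g(365,255),g(395,365),g(283,403)
for p in(L,U,Rr,B):print(p)
a=lambda d:np.degrees(np.arctan2(d[1],d[0]))
print(a(Rr-L),a(U-B),np.linalg.norm(Rr-L),np.linalg.norm(U-B),(L+U+Rr+B)/4,(L+Rr)/2,(U+B)/2)
ig=(230+133/5-.4,165+123/5-.4)
print('ign wrist',onz(f,*ig,.088),'side',onz(s,180+428/8-.4,165+165/8-.4,.088),'top',onz(load('top0'),240.2,166.5,.09))
print('pair',two(f,ig,s,(180+428/8-.4,165+165/8-.4)))
print('sp side',onz(s,180+215/8-.4,165+262/8-.4,.085))
# ring at z=.06 : wrist z4 centre
print('ring',onz(f,230+656/5-.4,165+210/5-.4,.061),onz(s,180+218/8-.4,165+298/8-.4,.061))
E
```

```text
[0.61375968 0.12671333 0.081     ]
[0.60903583 0.13781367 0.081     ]
[0.62109194 0.14243464 0.081     ]
[0.62516221 0.13141    0.081     ]
64.99613447396321 158.34231926010085 0.017347093044179987 0.01735128590164023 [0.61726242 0.13459291 0.081     ] [0.61742581 0.13457399 0.081     ] [0.61709902 0.13461184 0.081     ]
ign wrist [0.58883861 0.02297064 0.088     ] side [0.59229267 0.02465448 0.088     ] top [0.5869115  0.01982897 0.09      ]
pair (array([0.59055538, 0.02391501, 0.08783373]), np.float64(0.00368233897652638))
sp side [0.6215388 0.131163  0.085    ]
ring [0.6186747  0.13590684 0.061     ] [0.62190033 0.13217336 0.061     ]
```

Request:
send_rows(rows="-0.001 0.001 -0.03 0 0 0;0 0 -0.03 0 0 0;0 0 -0.025 0 0 0;0 0 -0.01 0 0 0;0 0 -0.005 0 0 0;0 0 0 0 0 0")

```text
clock: 2.65
tcp_pos: [0.5877, 0.0308, 0.0916]
orientation: [-1.571, 0.001, -0.001]
contact_force: [1.2, -0.7, -0.4]
grip_width: -0.0002
```

Request:
send_rows(rows="0 0 -0.004 0 0 0;0 0 -0.004 0 0 0;0 0 -0.003 0 0 0;0 0 0 0 0 0;0 0 0 0 0 0")

```text
clock: 3.15
tcp_pos: [0.5888, 0.0305, 0.0814]
orientation: [-1.57, 0.0, -0.004]
contact_force: [0.1, 1.6, 5.9]
grip_width: 0.0003
```

Request:
send_rows(rows="0 0 -0.003 0 0 0;0 0 -0.002 0 0 0;0 0 0 0 0 0;0 0 0 0 0 0")

```text
clock: 3.55
tcp_pos: [0.5889, 0.0305, 0.0779]
orientation: [-1.569, 0.0, -0.004]
contact_force: [-5.1, 1.9, 19.1]
grip_width: 0.0001
```

Request:
send_rows(rows="0 0 -0.003 0 0 0;0 0 0 0 0 0;0 0 0 0 0 0")

```text
clock: 3.85
tcp_pos: [0.5891, 0.0306, 0.0775]
orientation: [-1.569, -0.0, -0.005]
contact_force: [-14.8, 1.0, 42.7]
grip_width: 0.0002
```

Request:
send_rows(rows="0 0 0.02 0 0 0;0 0 0.03 0 0 0;0 0 0.035 0 0 0;0 0 0.035 0 0 0;-0.012 0.03 0 0 0 0.01;-0.013 0.033 0 0 0 0.01;-0.013 0.033 0 0 0 0.01;-0.013 0.033 0 0 0 0.01;-0.013 0.033 0 0 0 0.01;-0.013 0.033 0 0 0 0.01;-0.013 0.033 0 0 0 0.01;-0.013 0.033 0 0 0 0.01;0 0 0 0 0 0;0 0 0 0 0 0;0 0 0 0 0 0;0 0 0 0 0 0", grip=0.0854, grip_force=40)

```text
clock: 5.45
tcp_pos: [0.4854, 0.2894, 0.1923]
orientation: [-1.571, -0.059, 0.058]
contact_force: [0.1, -1.7, 0.4]
grip_width: 0.0855
```

```bash
python3 - <<'E'
from h import *
o=st(); print(np.abs(o['qvel']).max()); f=grab('wrist','w3'); grab('side','s3');grab('top','t3')
im=cv2.imread('pics/s3.png')
cv2.imwrite('pics/z7.png',cv2.resize(im[150:230,150:270],None,fx=6,fy=6,interpolation=cv2.INTER_CUBIC))
E
```

```text
t 5.45 tcp [0.4854 0.2894 0.1923] appr [ 0.    -0.001 -1.   ] jaw yaw 1.6454 F [ 0.1 -1.7  0.4] M [ 0.05  0.03 -0.04] w 0.0855 q [-0.73  0.34  0.1   1.87 -0.04  0.94  1.03]
0.0045236337088898244
```

View pics/w3.png

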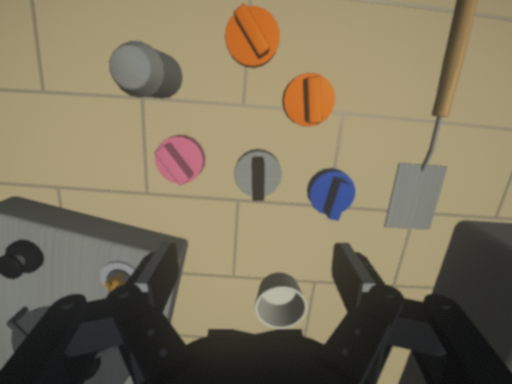

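View pics/z7.png

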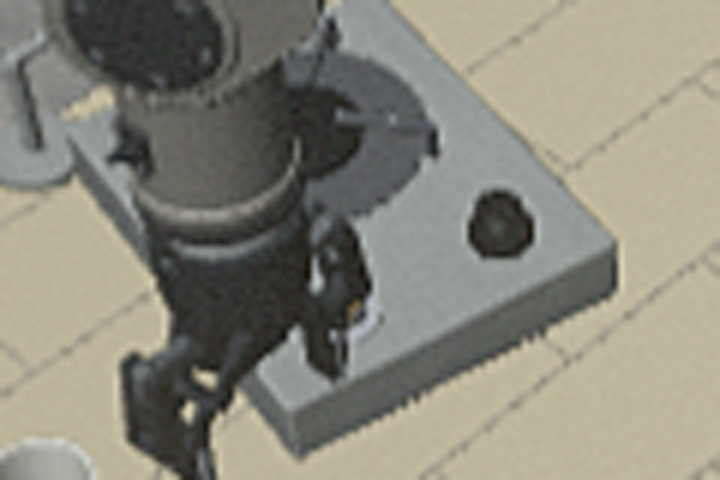

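```bash
python3 - <<'E'
from h import *
im=cv2.imread('pics/w3.png')
cv2.imwrite('pics/z8.png',cv2.resize(im[140:210,220:300],None,fx=8,fy=8,interpolation=cv2.INTER_CUBIC))
E
```

```text
(no output)
```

View pics/z8.png

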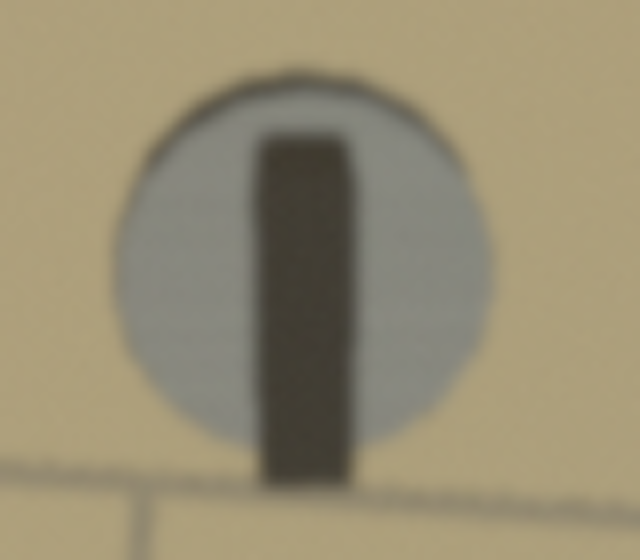

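```bash
python3 - <<'E'
from h import *
f=load('w3'); g=lambda x,y,z:onz(f,220+x/8-.45,140+y/8-.45,z)
B=g(263,485,.048);C=g(351,485,.048);A=g(254,200,.048);A2=g(352,200,.048);N=(A+A2)/2;M=(B+C)/2
d=M-N; yaw=np.arctan2(d[1],d[0]); u=np.array([np.cos(yaw),np.sin(yaw),0])
print('yaw',yaw,'w',np.linalg.norm(B-C),'centre',M-u*.023,'len',np.linalg.norm(d))
print('edges',[np.arctan2(*(q-p)[1::-1]) for p,q in((A,B),(A2,C))])
print('skirt',(g(117,275,.019)+g(493,270,.019))/2,(g(300,88,.019)+g(300,448,.019))/2)
t=load('t3')
E
```

```text
yaw 0.09194688127893814 w 0.012386466680535889 centre [0.48725975 0.29293725 0.048     ] len 0.040980378782704455
edges [np.float64(0.10201193747534197), np.float64(0.08187850304110357)]
skirt [0.48702394 0.29322878 0.019     ] [0.48712766 0.29249397 0.019     ]
```

Request:
send_rows(rows="0.0015 0.0035 -0.03 0 0 0.005;0 0 -0.03 0 0 0;0 0 -0.03 0 0 0;0 0 -0.03 0 0 0;0 0 -0.025 0 0 0;0 0 -0.015 0 0 0;0 0 -0.008 0 0 0;0 0 0 0 0 0;0 0 0 0 0 0", grip=0.055)

```text
clock: 6.5
tcp_pos: [0.4868, 0.2949, 0.0252]
orientation: [-1.569, -0.065, 0.063]
contact_force: [0.2, -0.0, 1.0]
grip_width: 0.0548
```

```bash
python3 - <<'E'
from h import *
st(); grab('wrist','w4')
E
```

```text
t 6.5 tcp [0.4868 0.2949 0.0252] appr [ 0.001  0.001 -1.   ] jaw yaw 1.6528 F [ 0.2 -0.   1. ] M [ 0.   -0.    0.02] w 0.0548 q [-0.7   0.58  0.07  1.96 -0.06  0.6   1.06]
```

View pics/w4.png

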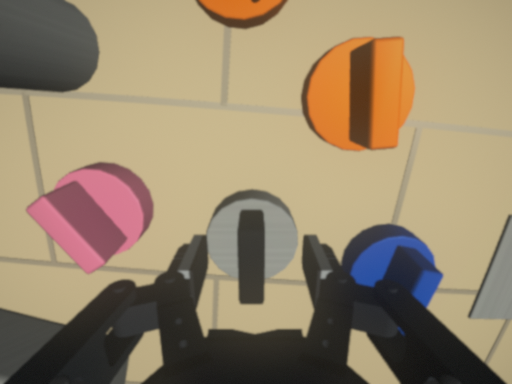

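```bash
python3 - <<'E'
from h import *
f=load('w4'); 
print('bar far end mid',onz(f,251,303,.048),'skirt',(onz(f,207.5,236,.019)+onz(f,297,236,.019))/2, onz(f,252,197,.019), onz(f,252,281,.019))
print('TCP px',proj(f,[.4868,.2949,.0252]))
E
```

```text
bar far end mid [0.50920376 0.29484823 0.048     ] skirt [0.48399984 0.29330215 0.019     ] [0.45875772 0.2911482  0.019     ] [0.51671398 0.29574237 0.019     ]
TCP px [254.4817446  245.42354434]
```

Request:
send_rows(rows="0 -0.0015 -0.004 0 0 0;0 0 0 0 0 0")

```text
clock: 6.75
tcp_pos: [0.4863, 0.2928, 0.0206]
orientation: [-1.57, -0.065, 0.064]
contact_force: [0.2, 1.1, -0.1]
grip_width: 0.055
```

Request:
send_rows(rows="0 0 0 0 0 0;0 0 0 0 0 0;0 0 0 0 0 0;0 0 0 0 0 0;0 0 0 0 0 0", grip=0, grip_force=80)

```text
clock: 7.25
tcp_pos: [0.4863, 0.2932, 0.0206]
orientation: [-1.569, -0.065, 0.064]
contact_force: [0.2, -0.3, 4.2]
grip_width: 0.0132
```

Request:
send_rows(rows="0 0 0.02 0 0 0;0 0 0.03 0 0 0;0 0 0.04 0 0 0;0 0 0.04 0 0 0;0 0 0 0 0 0;0 0 0 0 0 0;0 0 0 0 0 0")

```text
clock: 7.95
tcp_pos: [0.485, 0.2923, 0.1488]
orientation: [-1.571, -0.063, 0.066]
contact_force: [-0.1, -0.3, -2.2]
grip_width: 0.0129
```

```bash
python3 - <<'E'
from h import *
st(); grab('wrist','w5');grab('side','s5')
im=cv2.imread('pics/s5.png')
cv2.imwrite('pics/z9.png',cv2.resize(im[170:290,140:280],None,fx=5,fy=5,interpolation=cv2.INTER_CUBIC))
E
```

```text
t 7.95 tcp [0.485  0.2923 0.1488] appr [-0.002 -0.002 -1.   ] jaw yaw 1.6531 F [-0.1 -0.3 -2.2] M [-0.02  0.04  0.02] w 0.0129 q [-0.72  0.39  0.09  1.9  -0.05  0.85  1.04]
```

View pics/w5.png

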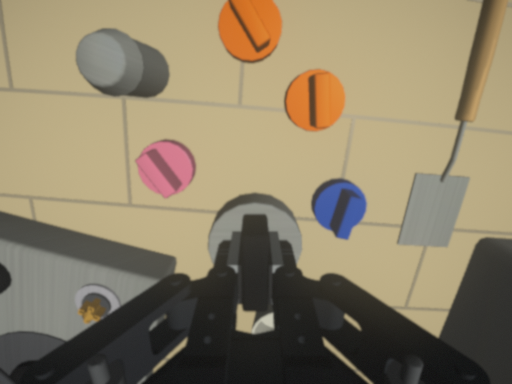

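View pics/z9.png

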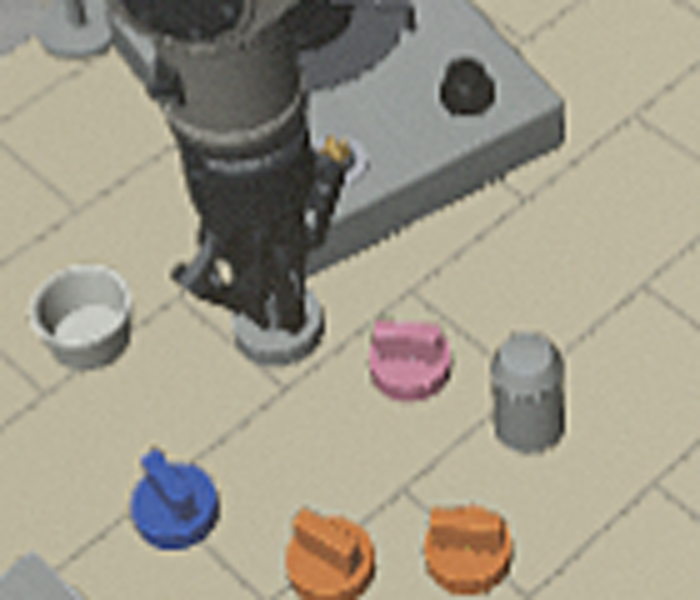

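```bash
python3 - <<'E'
from h import *
im=cv2.imread('pics/w5.png')
cv2.imwrite('pics/z10.png',cv2.resize(im[185:285,195:315],None,fx=6,fy=6,interpolation=cv2.INTER_CUBIC))
f=load('w2'); print(f['position'])
E
```

```text
[0.50880451 0.02342099 0.33242735]
```

View pics/z10.png

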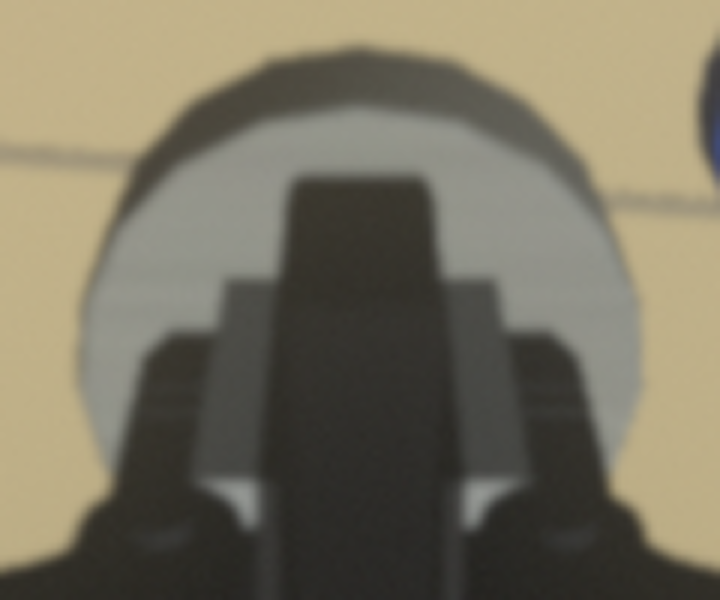

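```bash
python3 - <<'E'
from h import *
f=load('w5'); T=np.array([.485,.2923,.1488]); zt=T[2]-.0206+.019
g=lambda x,y,z=zt:onz(f,195+x/6-.4,185+y/6-.4,z)
y=.0825;u=np.array([np.cos(y),np.sin(y),0]);v=np.array([-u[1],u[0],0])
for n,q in dict(front=(360,107),left=(80,345),right=(641,345),barnear=(362,178)).items():
    p=g(*q)-T; print(n,p@u*1000,p@v*1000)
print(np.linalg.norm(g(80,345)-g(641,345)))
print('ell', [ (g(*q)-T)@u*1000 for q in((115,240),(605,215),(180,165),(540,160))])
P=np.array([(g(*q)-T)[:2] for q in((360,107),(80,345),(641,345),(180,168),(540,160),(265,122),(465,125),(120,230))])*1000
# circle fit
A=np.c_[2*P,np.ones(len(P))]; s=np.linalg.lstsq(A,(P**2).sum(1),rcond=None)[0]; print('centre',s[:2],'R',np.sqrt(s[2]+s[:2]@s[:2]))
s2=load('w2'); print('spindle px for w5',)
E
```

```text
front -26.563701885286378 0.16019027097068267
left -1.2004141955378704 -27.7175580189998
right -1.2581363828323133 28.129142426668484
barnear -19.292820915174385 0.3529957033428323
0.05584673027598941
ell [np.float64(-12.716726041513008), np.float64(-15.418420121836842), np.float64(-20.61971791332719), np.float64(-21.164913948087815)]
centre [1.44079651 0.46879897] R 28.047603536224727
spindle px for w5
```

Request:
send_rows(rows="0.01 -0.009 0.005 0 0 -0.049;0.02 -0.019 0.005 0 0 -0.049;0.02 -0.019 0 0 0 -0.049;0.02 -0.019 0 0 0 -0.049;0.02 -0.019 0 0 0 -0.049;0.02 -0.019 0 0 0 -0.049;0.02 -0.019 0 0 0 -0.049;0.02 -0.019 0 0 0 -0.049;0.02 -0.019 0 0 0 -0.049;0.02 -0.019 0 0 0 -0.049;0.007 -0.004 0 0 0 0;0 0 0 0 0 0;0 0 0 0 0 0;0 0 0 0 0 0")

```text
clock: 9.45
tcp_pos: [0.6822, 0.1106, 0.1601]
orientation: [-1.547, 0.319, -0.317]
contact_force: [-0.2, -0.0, -0.5]
grip_width: 0.0125
```

```bash
python3 - <<'E'
from h import *
st(); grab('wrist','w6')
E
```

```text
t 9.45 tcp [0.6822 0.1106 0.1601] appr [-0.001  0.001 -1.   ] jaw yaw 1.1648 F [-0.2 -0.  -0.5] M [-0.01 -0.    0.01] w 0.0125 q [-0.42  0.58  0.25  1.59 -0.16  0.99  1.05]
```

View pics/w6.png

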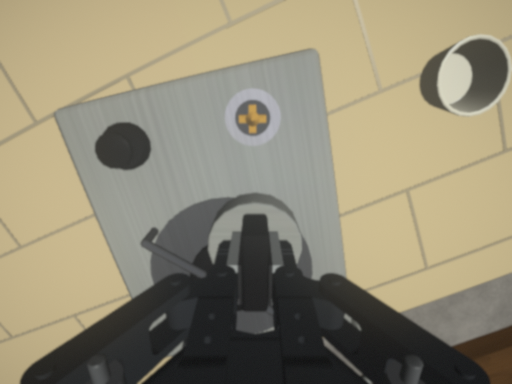

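The spindle cross is at (253,118), almost straight below the camera and aligned with the image axes.

```bash
python3 - <<'E'
from h import *
im=cv2.imread('pics/w6.png')
cv2.imwrite('pics/z11.png',cv2.resize(im[85:150,220:285],None,fx=9,fy=9,interpolation=cv2.INTER_CUBIC))
E
```

```text
(no output)
```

View pics/z11.png

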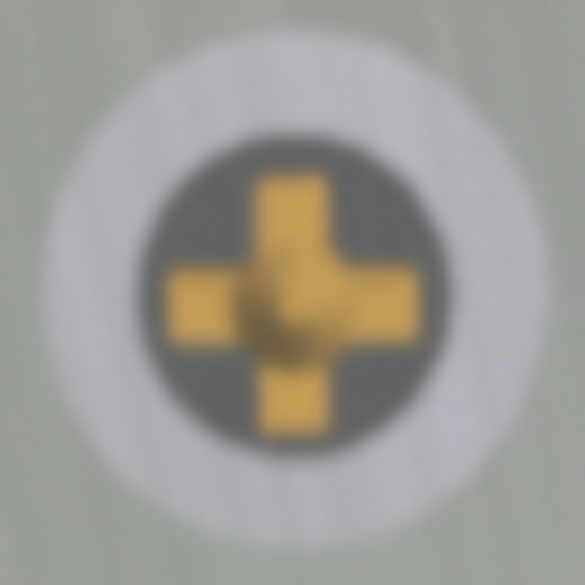

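```bash
python3 - <<'E'
from h import *
f=load('w6');o=r.get_obs();T=o['tcp_pos'];M=rot(o['orientation']); ky=np.arctan2(M[1,2],M[0,2])-np.pi/2
g=lambda x,y,z=.080:onz(f,220+x/9-.45,85+y/9-.45,z)
L,Rr,U,B=g(165,307),g(422,307),g(291,174),g(293,438)
a=lambda d:np.arctan2(d[1],d[0])
print(np.linalg.norm(Rr-L),np.linalg.norm(U-B),a(B-U),a(Rr-L)-np.pi/2,'knob',ky)
c=(L+Rr+U+B)/4; print('spindle',c,'ring',onz(f,220+297/9-.45,85+292/9-.45,.061))
u=np.array([np.cos(ky),np.sin(ky),0]);v=np.array([-u[1],u[0],0])
kc=T+u*.002; print('knob',kc,'move',c-kc,'along u,v',(c-kc)@u,(c-kc)@v)
E
```

```text
0.02270340915177583 0.0227028147738961 -0.40068132771215825 -0.4057965119261424 knob -0.40588750393472095
spindle [0.61899382 0.13562925 0.08      ] ring [0.61881312 0.13596351 0.061     ]
knob [0.68408502 0.10970788 0.16018028] move [-0.0650912   0.02592137 -0.08018028] along u,v -0.07003733433226662 -0.0018849214114536174
```

Request:
send_rows(rows="-0.02 0.008 -0.01 0 0 0;-0.025 0.01 -0.01 0 0 0;-0.02 0.008 -0.01 0 0 0;0 0 -0.01 0 0 0;0 0 0 0 0 0;0 0 0 0 0 0;0 0 0 0 0 0")

```text
clock: 10.2
tcp_pos: [0.6193, 0.1345, 0.121]
orientation: [-1.547, 0.319, -0.322]
contact_force: [0.9, 0.5, -0.6]
grip_width: 0.0131
```

```bash
python3 - <<'E'
from h import *
st(); s=grab('side','s7'); grab('wrist','w7')
im=cv2.imread('pics/s7.png')
cv2.imwrite('pics/z12.png',cv2.resize(im[150:220,170:260],None,fx=8,fy=8,interpolation=cv2.INTER_CUBIC))
E
```

```text
t 10.2 tcp [0.6193 0.1345 0.121 ] appr [ 0.002  0.    -1.   ] jaw yaw 1.1622 F [ 0.9  0.5 -0.6] M [-0.01 -0.02 -0.01] w 0.0131 q [-0.49  0.53  0.24  1.77 -0.16  0.86  0.99]
```

View pics/z12.png

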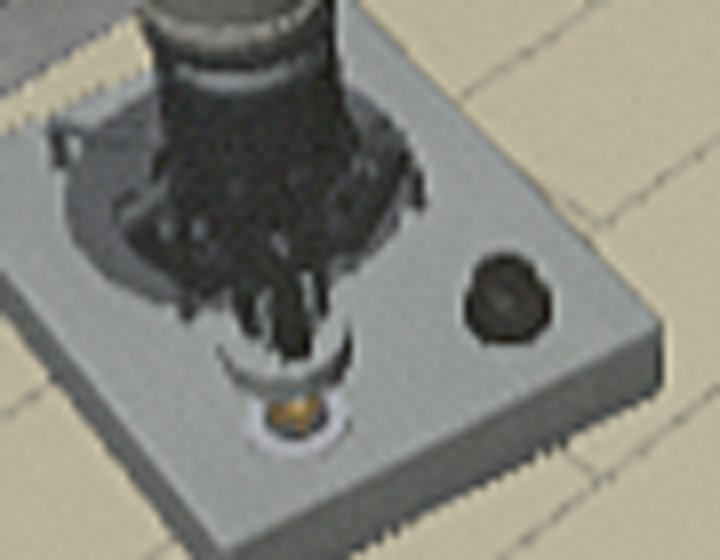

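View pics/w7.png

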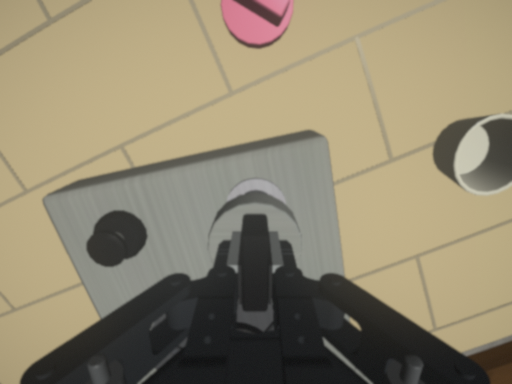

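Request:
send_rows(rows="0 0 -0.006 0 0 0;0 0 0 0 0 0;0 0 0 0 0 0")

```text
clock: 10.6
tcp_pos: [0.6179, 0.1349, 0.114]
orientation: [-1.547, 0.32, -0.32]
contact_force: [0.5, 0.1, -2.4]
grip_width: 0.0127
```

```bash
python3 - <<'E'
from h import *
o=st(); print(o['qvel'])
E
```

```text
t 10.6 tcp [0.6179 0.1349 0.114 ] appr [-0.001 -0.    -1.   ] jaw yaw 1.1629 F [ 0.5  0.1 -2.4] M [ 0.04  0.   -0.03] w 0.0127 q [-0.49  0.54  0.24  1.77 -0.16  0.84  0.99]
[-0.00175294 -0.00307107  0.0017261  -0.00285603  0.00097929  0.00115919
 -0.00116799]
```

Request:
send_rows(rows="-0.0005 0.0012 -0.004 0 0 0;0 0 -0.004 0 0 0;0 0 -0.003 0 0 0;0 0 0 0 0 0;0 0 0 0 0 0")

```text
clock: 11.1
tcp_pos: [0.6176, 0.1361, 0.1032]
orientation: [-1.547, 0.32, -0.32]
contact_force: [0.1, -0.5, -0.1]
grip_width: 0.0128
```

Request:
send_rows(rows="0 0 -0.002 0 0 0;0 0 -0.002 0 0 0;0 0 0 0 0 0;0 0 0 0 0 0")

```text
clock: 11.5
tcp_pos: [0.6176, 0.1362, 0.0993]
orientation: [-1.547, 0.32, -0.32]
contact_force: [-0.4, 0.8, -0.6]
grip_width: 0.0126
```

Request:
send_rows(rows="0 0 -0.002 0 0 0;0 0 -0.002 0 0 0;0 0 -0.002 0 0 0;0 0 0 0 0 0;0 0 0 0 0 0")

```text
clock: 12.0
tcp_pos: [0.6175, 0.1362, 0.0932]
orientation: [-1.547, 0.32, -0.32]
contact_force: [-0.1, 0.5, -0.6]
grip_width: 0.0129
```

Request:
send_rows(rows="0 0 -0.002 0 0 0;0 0 -0.002 0 0 0;0 0 0 0 0 0;0 0 0 0 0 0")

```text
clock: 12.4
tcp_pos: [0.618, 0.1363, 0.0898]
orientation: [-1.547, 0.319, -0.321]
contact_force: [-0.1, -0.2, 4.5]
grip_width: 0.013
```

Contact with the bore roof came at about TCP z = 0.091, where a meshed knob should touch. Next I press to the stop.

Request:
send_rows(rows="0 0 -0.002 0 0 0;0 0 -0.002 0 0 0;0 0 0 0 0 0;0 0 0 0 0 0")

```text
clock: 12.8
tcp_pos: [0.6181, 0.1363, 0.0866]
orientation: [-1.546, 0.319, -0.321]
contact_force: [-3.3, -1.2, 10.6]
grip_width: 0.0128
```

Request:
send_rows(rows="0 0 -0.002 0 0 0;0 0 0 0 0 0;0 0 0 0 0 0")

```text
clock: 13.1
tcp_pos: [0.6182, 0.1363, 0.0864]
orientation: [-1.546, 0.319, -0.321]
contact_force: [-8.6, -1.5, 24.3]
grip_width: 0.0126
```

Request:
send_rows(rows="0 0 -0.002 0 0 0;0 0 0 0 0 0;0 0 0 0 0 0")

```text
clock: 13.4
tcp_pos: [0.6184, 0.1363, 0.0863]
orientation: [-1.545, 0.319, -0.321]
contact_force: [-13.2, -2.5, 38.9]
grip_width: 0.0128
```

Request:
send_rows(rows="0 0 0.002 0 0 0;0 0 0 0 0 0;0 0 0 0 0 0;0 0 0 0 0 0")

```text
clock: 13.8
tcp_pos: [0.6182, 0.1363, 0.0864]
orientation: [-1.545, 0.319, -0.321]
contact_force: [-8.1, -0.6, 24.6]
grip_width: 0.013
```

```bash
python3 - <<'E'
from h import *
st(); s=grab('side','s8'); grab('wrist','w8')
im=cv2.imread('pics/s8.png')
cv2.imwrite('pics/z13.png',cv2.resize(im[150:220,170:260],None,fx=8,fy=8,interpolation=cv2.INTER_CUBIC))
E
```

```text
t 13.8 tcp [0.6182 0.1363 0.0864] appr [ 0.001  0.001 -1.   ] jaw yaw 1.1625 F [-8.1 -0.6 24.6] M [-0.36  1.93  0.02] w 0.013 q [-0.48  0.58  0.23  1.79 -0.17  0.79  1.  ]
```

View pics/z13.png

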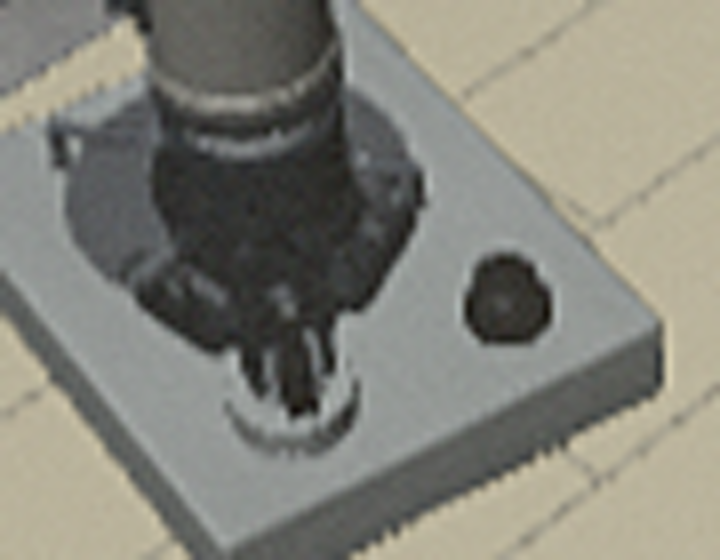

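View pics/w8.png

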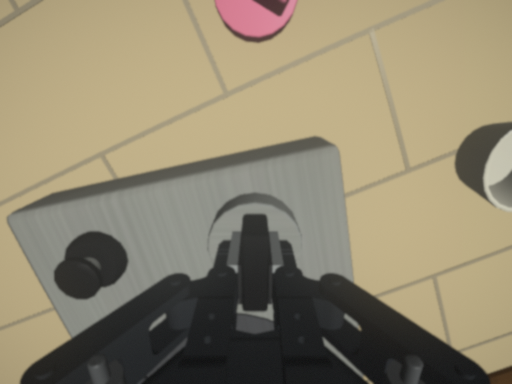

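```bash
python3 - <<'E'
from h import *
st(); print(r.hand_in()); st()
E
```

```text
t 13.9 tcp [0.6183 0.1363 0.0864] appr [ 0.001  0.001 -1.   ] jaw yaw 1.1626 F [-7.2 -1.7 24. ] M [-0.37  1.95 -0.03] w 0.0123 q [-0.48  0.58  0.23  1.79 -0.17  0.79  1.  ]
the job is handed in; nothing more can be done
None
the job is handed in; nothing more can be done
```

The job is done and handed in at about 14 s; the arm is still holding the knob and pressing it down with about 24 N.

- **Igniter:** I pressed it with the shut fingers until it stopped firmly at TCP z ≈ 0.0775 m, then let go. Later pictures show it back up. The press was about 7 mm off the head's centre and ended at about 43 N, applied through the fingertips only, well above the 8 N the spring needs.
- **Knob:** I gripped the steel knob with the black bar at 80 N and turned it about −0.49 rad, which matched the spindle's measured angle to within 0.01 rad. It slid past the nose with almost no force and met the spring at TCP z ≈ 0.091 m, where a fully home knob should touch. Pressed further, it stopped firmly at about 0.0864 m.
- **Last checks:** The knob has not slipped in the fingers, and the igniter is up. I moved nothing else.
- **Disagreements:** The stop came about 0.8 mm higher than I had worked out, which I put down to errors in the measured height. The camera views disagreed by up to about 8 mm, so I used the wrist view for the fit. There is also about 8 N of sideways force while pressing.

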